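# Load the piston and push the slide under the press

### The job

Load the bench press: nudge the loose piston that lies on top of the slide across the plate until it drops fully home into the slide's round recess, then push the slide all the way in under the press, up to its stop. Only push the piston: do not grip it, lift it or knock it off the slide. Leave everything else on the bench where it stands.

Things in the scene. Friction and masses are not known exactly. Their poses are not given: they have to be found in the camera images.
- piston_center (a point): centre (half-way up) of the loose piston: dark steel disc, 45 mm in diameter, 10 mm thick, about 0.11 kg, flat on the slide's top (deck) near the slide's outer end. Its z axis is the disc's axis. Bore and ports are only shallow marks. Pushed over the recess's edge it tips in and drops; fully home its top is flush with the deck and this point is 5 mm below nest
- nest (a point): centre of the mouth of the round recess (48 mm in diameter, 10 mm deep, flat floor) in the slide's deck, 60 mm above the bench. It moves with the slide, a bare aluminium plate 130 mm wide, 200 mm long, 26 mm thick, flat on top. The recess is on its centre line, 50 mm from the end nearest the press. Axes: z up; x across the slide; -y is the way the slide travels in under the press
- handle (a point): middle of the slide's bar handle: round bar 10 mm thick, 90 mm long across the slide, with a leg at each end, 35 mm outside the slide's outer end (185 mm from the recess's centre), centre line 47 mm above the bench. Moves with the slide; axes as nest. Below it, once the slide moves in, is the bed with two rails that reach 30 mm above the bench
- slide (a joint): travel of the slide in m: 0 is fully out, 0.150 is at its stop under the press ram; starts between 0 and 0.02. It takes about 4 N to move (more when fast), has no spring and stays where it is left
- press: four-pillar pneumatic bench press, fixed. Origin on the bench under the slide's centre line; -y is the way the slide travels in. The ram's axis is at y = -180 mm: around it a 215 x 165 mm head plate, 152 to 176 mm above the bench, on four 20 mm pillars, with a cylinder on top to 233 mm; the ram's underside is 112 mm high. With the slide fully out the recess is at y = -30 mm
- spare_piston: a second, identical piston lying flat on the bench on the robot's side of the slide; leave it alone. Origin: centre of its underside
- rod_guide: dark flanged bush, 42 mm wide and 24 mm high, standing on the bench on the robot's side of the slide; leave it alone. Origin: centre of its underside
- wrench: steel open-end wrench, 190 mm long, lying along the far side of the slide, on the bench; its origin is its middle; leave it alone
- pin_block: pale wooden block 55 x 85 x 45 mm with two short steel pins standing up to 42 mm out of its top, on the far side of the press; leave it alone. Origin: centre of its underside
- grease_pot: small white pot, 56 mm wide and 55 mm high, on the bench on the far side, near the slide's outer end; leave it alone. Origin: centre of its underside
- piston_bin: open whitish bin 170 x 230 x 85 mm full of dark pistons, at the left or right side of the bench; leave it alone. Origin: centre of its underside
- guide_bin: open whitish bin 170 x 230 x 85 mm full of rod guides, at the other side of the bench; leave it alone. Origin: centre of its underside

How it is judged:
On the way, in this order (a step that is already met when the one before it is completed fails the run):
1. the piston lies fully home and flat in the slide's recess while the slide is still out of the press (pushed in less than 80 mm) (horizontal distance between piston_center and nest below 0.004 m and z of piston_center in the frame of nest below -0.0035 m and angle between piston_center's own z axis and vertical below 0.06 rad and value of joint slide below 0.08 m), for 0.2 s.
2. the slide has been pushed in to its stop (within 4 mm) (value of joint slide above 0.146 m), for 0.2 s.
At the end, for the whole second after the job is handed in: the slide is in to within 4 mm of its stop and the piston lies at rest in the recess: centre within 4 mm of the recess's axis, at least 8.5 mm lower than it lay on the deck, level within 0.06 rad (horizontal distance between piston_center and nest below 0.004 m and z of piston_center in the frame of nest below -0.0035 m and angle between piston_center's own z axis and vertical below 0.06 rad and value of joint slide above 0.146 m and linear speed of piston below 0.02 m/s); the robot touches nothing.
It fails at once if the piston is lifted more than 15 mm above the slide's deck (height (world z) of piston_center above 0.08 m).
It fails at once if the piston falls off the slide (height (world z) of piston_center below 0.045 m).
It fails at once if the piston is taken between the fingers (the grasp point comes within 12 mm of its centre) (distance between the grasp point and piston_center below 0.012 m).
It fails at once if another thing on the bench is moved by more than 15 mm (distance of any of spare_piston, rod_guide, wrench, pin_block, grease_pot, piston_bin, guide_bin from where it was at the start of the episode above 0.015 m).
It fails at once if another thing on the bench is tipped (angle between any of spare_piston, rod_guide, wrench, pin_block, grease_pot, piston_bin, guide_bin's own z axis and vertical above 0.3 rad).
It also fails if it takes over 54 s, if anything falls off the work surface, if the arm or the gripper's body presses on something with over 40 N, if the wrist force passes 120 N, or if a joint passes its speed limit or range.

### The arm

A 6-joint arm with a two-finger parallel gripper is mounted at the origin on the work surface. World frame = base frame: x ahead of the robot, y to its left, z up, the work surface at z = 0. Lengths are in m, angles in rad, forces in N, time in s.
With the tool pointing down it reaches from about 0.375 to 0.975 m from the base axis. Payload 3.8 kg.
Tool frame: the origin (TCP) lies on the mounting face of the last link; the fingertips stand 173 mm ahead of it and the grasp point (between the pads) lies 155 mm ahead of it; z points along the fingers, y is the direction in which the jaws open and shut (so a half turn about z gives the same grasp; the last joint's range is limited). The gripper opens to 85 mm and grips with 20 to 120 N. Pads are 22 mm wide; open, the fingers measure 114 mm over their backs; the gripper's body (76 mm by 85 mm) begins 54 mm behind the grasp point. The pads swing forward as they close: fully open they stand 13 mm farther back than shut.
Start: joints at [1.193, 0.264, 1.604, -0, 1.274, -0.037], TCP at [0.226, 0.636, 0.405] pointing down, gripper open.
Joint ranges: [-2.63, 2.63], [-0.94, 2.18], [0.31, 2.57], [-1.31, 4.45], [0, 2.66], [-2.55, 2.55]. Speed limits (rad/s): [2.57, 2.57, 3.14, 3.14, 3.14, 3.14].

### API

Orientations are given as a rotation vector (axis times angle).
In Python, from workcell import bot gives the robot as it stands.
- The arm moves only by the shell command python3 -m jog 'ROWS' [FORCE]. ROWS is JSON, a list that holds one entry, the list of rows, each a list of 7 numbers: the closure, from 0 (fully open) to 1 (shut), then the shift along the tool's x, y, z in cm, then the turn, a rotation vector about the tool's x, y, z in rad. A call has 1 to 12 rows; each row is the pose to reach, as a shift and turn from the pose commanded when the call began, along the tool's axes at that moment; what a row does not reach only later rows make up. A row lasts 1/8 s, in which the tool goes at most 62.5 mm and 10.7 degrees, less where a joint would pass 70% of its speed; a pose out of reach is approached as far as the arm can. A call with a gripper value outside its range is refused whole. The fingers move at their own pace and stop on an object; FORCE is the grip in N (left out, the last holds). Time passes only in rows, so rows that repeat a pose let the fingers close. It gives the time, the measured TCP pose, the force and the opening at its end, in the units of the state.
- bot.read_state(): the state, without advancing time (a new reading comes with each control period).
- bot.read_camera(name): name is "scene" or "side" or "wrist"; returns the picture (420x560x3 uint8, red, green, blue); there is no depth.
- bot.camera_model(name): a dict with "intrinsics" (3x3 intrinsics, pixels), "k1" (the pictures are not rectified: a ray, as slopes to the right and down, at radius r is drawn at 1 + k1 r^2 times it, then the intrinsics apply), "rvec" (rotation vector, rad) and "tvec" (3), from world to camera coordinates, as OpenCV has them. Camera axes: x right, y down, z forward; pixel columns grow to the right and rows downward; lengths in m; the calibration is good to about 2 mm. A picture is of the moment at which its call begins: read the wrist's pose just before it. camera_model takes no time and is no camera call; for the wrist camera it gives the pose at the moment of the call.
- bot.finish_job(): hands the job in, once; it reports no verdict.
The state is a dict: "time": time; "q": joint angles; "joint_vel": joint speeds; "joint_torque": joint torques, N m; "tool_pos": TCP position; "tcp_rot": TCP orientation; "wrist_force": force on the tool from outside, world axes, zero at the start; "torque": the same for the moment, N m; "width": opening from 0.0 (shut) to 1.0 (fully open).
Only numpy, scipy, OpenCV 4.12 (cv2) and the standard library are available. Lean on these libraries where they do the work, as an engineer would, in place of code of your own. Each camera call takes 0.05 s, during which the arm holds its last target.

## Working session

There is one attempt and no reset: what is moved stays moved. The work goes in short steps, Python scripts to look and compute and a shell command to move; the robot and the scene stay as the last step left them, time stands still between calls to the robot, and variables do not carry over. Pictures are saved under pics/ and viewed, and the job is handed in when it is done.

```bash
mkdir -p pics; ls
python3 - <<'E'
from workcell import bot
import cv2
print(bot.read_state())
for n in ["scene","side","wrist"]:
    m=bot.camera_model(n); print(n,m)
    cv2.imwrite(f"pics/{n}0.png",bot.read_camera(n)[:,:,::-1])
E
```

```text
pics
{'time': 0.0, 'q': array([ 1.19309300e+00,  2.64751609e-01,  1.60536992e+00, -4.45346065e-05,
        1.27374388e+00, -3.68980161e-02]), 'joint_vel': array([-0.000278  ,  0.00071172,  0.00135314, -0.00057588, -0.00022166,
       -0.00053408]), 'joint_torque': array([-3.33891667e-04, -5.15091026e+01, -3.67319834e+01, -1.63171112e-04,
        1.26329408e-02, -2.82670459e-05]), 'tool_pos': array([0.22549433, 0.63584927, 0.40336486]), 'tcp_rot': array([-0.53265588, -3.09567321,  0.00350689]), 'wrist_force': array([ 0.04874183, -0.3805363 ,  0.9593685 ]), 'torque': array([-0.01366299,  0.03542957,  0.01744985]), 'width': 1.00016937194603}
scene {'intrinsics': array([[418.51997545,   0.        , 276.63443735],
       [  0.        , 418.51997545, 203.44636   ],
       [  0.        ,   0.        ,   1.        ]]), 'k1': -0.07871013843370706, 'rvec': array([ 1.56725326,  2.09527767, -0.76571387]), 'tvec': array([ 0.13038801, -0.39733707,  2.02362618])}
side {'intrinsics': array([[428.1225155 ,   0.        , 278.6562102 ],
       [  0.        , 428.1225155 , 211.13263504],
       [  0.        ,   0.        ,   1.        ]]), 'k1': -0.0877348705358578, 'rvec': array([ 0.39757598, -2.63585452,  1.33830904]), 'tvec': array([0.56725175, 0.15629051, 1.17736724])}
wrist {'intrinsics': array([[303.34013742,   0.        , 279.6043095 ],
       [  0.        , 303.34013742, 205.99178693],
       [  0.        ,   0.        ,   1.        ]]), 'k1': -0.040850691532984935, 'rvec': array([-2.37356612, -1.67922491, -0.22937485]), 'tvec': array([-0.67422476, -0.03666873,  0.37865037])}
```

View pics/scene0.png

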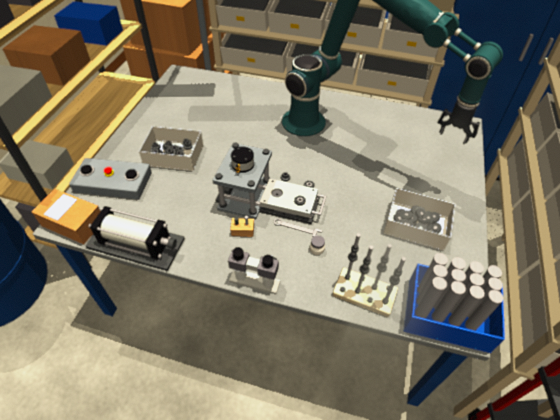

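View pics/side0.png

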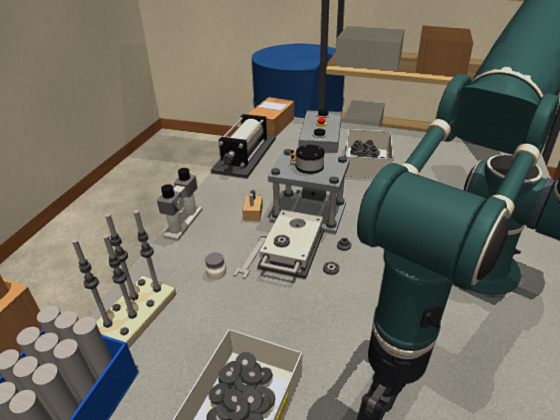

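View pics/wrist0.png

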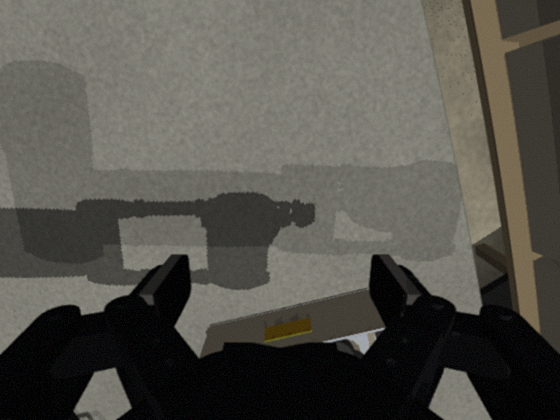

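```bash
cat > h.py <<'E'
import numpy as np, cv2
from workcell import bot
def ray(m,uv):
    K=np.array(m["intrinsics"]);k=m["k1"]
    p=cv2.undistortPoints(np.array([[uv]],float),K,np.array([k,0,0,0.]))[0,0]
    R=cv2.Rodrigues(np.array(m["rvec"]))[0];t=np.array(m["tvec"])
    return -R.T@t, R.T@np.array([p[0],p[1],1])
def onz(m,uv,z):
    o,d=ray(m,uv); return o+d*(z-o[2])/d[2]
def proj(m,P):
    return cv2.projectPoints(np.array(P,float).reshape(-1,1,3),np.array(m["rvec"]),np.array(m["tvec"]),np.array(m["intrinsics"]),np.array([m["k1"],0,0,0.]))[0].reshape(-1,2)
E
python3 - <<'E'
import cv2
a=cv2.imread('pics/scene0.png')[140:260,190:350]; cv2.imwrite('pics/sc.png',cv2.resize(a,None,fx=5,fy=5,interpolation=cv2.INTER_CUBIC))
a=cv2.imread('pics/side0.png')[190:290,200:360]; cv2.imwrite('pics/si.png',cv2.resize(a,None,fx=5,fy=5,interpolation=cv2.INTER_CUBIC))
E
```

```text
(no output)
```

View pics/sc.png

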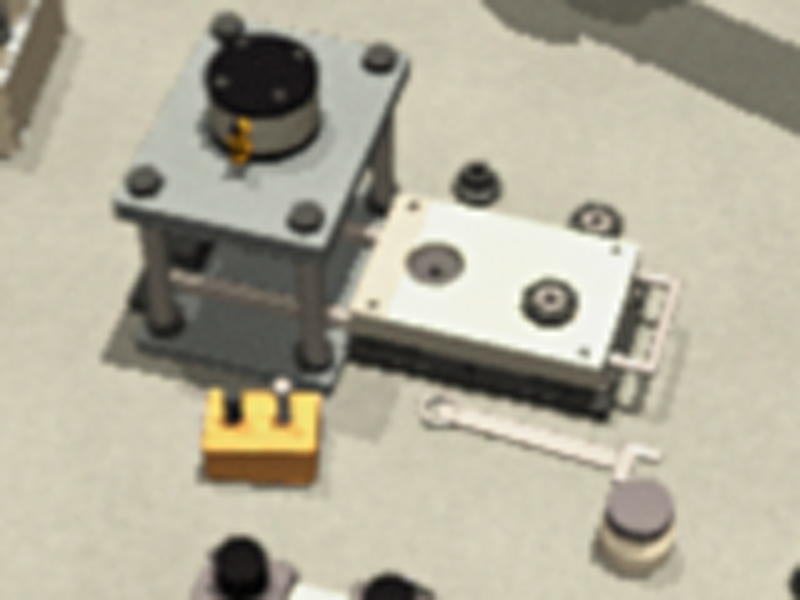

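View pics/si.png

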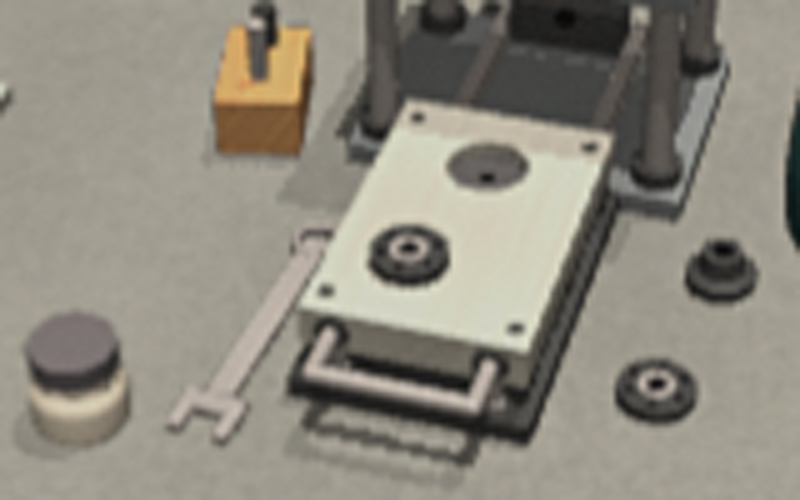

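Run:
```python
from h import *
ms={"scene":(bot.camera_model("scene"),(190,140)),"side":(bot.camera_model("side"),(200,190))}
pts={"scene":dict(nest=(436,262,.06),pist=(550,299,.070),cA=(400,195,.06),cB=(637,247,.06),cC=(608,365,.06),cD=(350,325,.06),h1=(675,282,.049),h2=(654,368,.049),spare=(597,218,.01),rg=(478,170,.024),hp1=(405,55,.176),hp2=(325,240,.176)),
"side":dict(nest=(488,165,.06),pist=(409,251,.070),cD=(408,102,.06),cA=(612,132,.06),cB=(528,355,.06),cC=(300,312,.06),h2=(308,370,.049),h1=(480,408,.049),spare=(656,383,.01),rg=(722,248,.024))}
for c,(m,o) in ms.items():
  print(c,-cv2.Rodrigues(m["rvec"])[0].T@m["tvec"])
  for k,(u,v,z) in pts[c].items():
    print(k,onz(m,((u+.5)/5-.5+o[0],(v+.5)/5-.5+o[1]),z).round(4))
```

```text
scene [1.5810701  0.32792517 1.28942743]
nest [0.5277 0.0199 0.06  ]
pist [0.5481 0.1173 0.07  ]
cA [ 0.4662 -0.0285  0.06  ]
cB [0.4673 0.1683 0.06  ]
cC [0.591 0.174 0.06 ]
cD [ 0.6085 -0.0251  0.06  ]
h1 [0.4852 0.2039 0.049 ]
h2 [0.5751 0.2069 0.049 ]
spare [0.3996 0.1225 0.01  ]
rg [0.3872 0.0156 0.024 ]
hp1 [ 0.4261 -0.0353  0.176 ]
hp2 [ 0.6293 -0.0336  0.176 ]
side [0.26107933 0.98775516 0.82980251]
nest [0.5299 0.0222 0.06  ]
pist [0.5472 0.1221 0.07  ]
cD [ 0.5944 -0.0253  0.06  ]
cA [ 0.4672 -0.0299  0.06  ]
cB [0.4649 0.1748 0.06  ]
cC [0.5922 0.1766 0.06  ]
h2 [0.577  0.2076 0.049 ]
h1 [0.4813 0.2094 0.049 ]
spare [0.4043 0.1241 0.01  ]
rg [0.3891 0.0157 0.024 ]
```

Run:
```python
from h import *
s=bot.read_state(); m=bot.camera_model("wrist")
Rt=cv2.Rodrigues(s["tcp_rot"])[0]; Rc=cv2.Rodrigues(m["rvec"])[0]
c=-Rc.T@m["tvec"]
print("tool axes cols\n",Rt.round(3)); print("cam in tool",(Rt.T@(c-s["tool_pos"])).round(4)); print("cam axes in tool (rows x,y,z)\n",(Rc@Rt).round(3)); print(s["time"])
# desired: tool y along world +/-x, z down
for sg in (1,-1):
    y=np.array([sg,0,0.]);z=np.array([0,0,-1.]);x=np.cross(y,z)
    D=np.stack([x,y,z],1); print(sg,"x axis",x,"turn",cv2.Rodrigues(Rt.T@D)[0].ravel().round(3))
```

```text
tool axes cols
 [[-0.942  0.334 -0.001]
 [ 0.334  0.942 -0.002]
 [ 0.    -0.002 -1.   ]]
cam in tool [0.0681 0.0003 0.0305]
cam axes in tool (rows x,y,z)
 [[ 0.001  1.     0.   ]
 [-0.963  0.001 -0.271]
 [-0.271  0.     0.963]]
0.15
1 x axis [-0.  1.  0.] turn [-2.00e-03  1.00e-03  1.23e+00]
-1 x axis [-0. -1. -0.] turn [-1.000e-03 -2.000e-03 -1.912e+00]
```

```bash
python3 -m jog '[[[0.3,-4.7,-4.2,0,0,0,0.12],[0.3,-9.4,-8.3,0,0,0,0.25],[0.3,-14.1,-12.5,0,0,0,0.37],[0.3,-18.8,-16.7,0,0,0,0.49],[0.3,-23.5,-20.9,0,0,0,0.62],[0.3,-28.2,-25,0,0,0,0.74],[0.3,-33,-29.2,0,0,0,0.86],[0.3,-37.7,-33.4,0,0,0,0.98],[0.3,-42.4,-37.5,0,0,0,1.11],[0.3,-45.5,-40.3,0,0,0,1.19],[0.3,-47.1,-41.7,0,0,0,1.23],[0.3,-47.1,-41.7,0,0,0,1.23]]]'
python3 - <<'E'
from h import *
s=bot.read_state();m=bot.camera_model("wrist");im=bot.read_camera("wrist")
import pickle; pickle.dump((s,m),open("w1.pkl","wb"))
cv2.imwrite("pics/w1.png",im[:,:,::-1]); print(s["time"],s["tool_pos"],s["q"],s["width"],np.abs(s["joint_vel"]).max())
E
```

```text
time: 1.65
tool_pos: [0.5305, 0.0849, 0.4043]
tcp_rot: [-2.223, -2.219, 0.001]
wrist_force: [-0.5, 0.1, -0.4]
width: 0.697
1.65 [0.53045195 0.08494886 0.40430899] [1.12285580e-01 3.34111015e-03 1.89818514e+00 4.66189071e-04
 1.24087624e+00 1.14050324e-01] 0.6968143772985887 0.036976832685389704
```

View pics/w1.png

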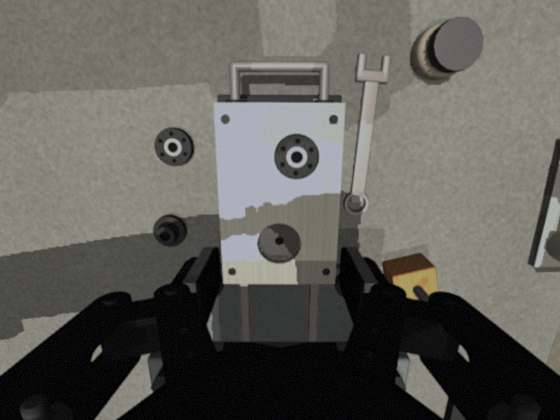

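Run:
```python
from h import *
import pickle
s,m=pickle.load(open("w1.pkl","rb"));im=cv2.imread("pics/w1.png")
g=cv2.cvtColor(im,cv2.COLOR_BGR2GRAY)
# piston: dark blob on bright
roi=np.zeros_like(g);roi[125:190,265:330]=255
b=((g<110)&(roi>0)).astype(np.uint8)
b=cv2.morphologyEx(b,cv2.MORPH_CLOSE,np.ones((9,9)))
c=max(cv2.findContours(b,0,1)[0],key=cv2.contourArea)
e=cv2.fitEllipse(cv2.convexHull(c));print("pist",e)
pt=onz(m,e[0],.067);print(pt.round(4)) 
roi[:]=0;roi[218:268,252:306]=255
for t in (70,80,90,100):
    b=((g<t)&(roi>0)).astype(np.uint8);cs=cv2.findContours(b,0,1)[0]
    c=max(cs,key=cv2.contourArea);print(t,cv2.contourArea(c),cv2.fitEllipse(cv2.convexHull(c)) if len(c)>5 else 0)
for n,uv,z in [("nest",(279.5,243),.06),("hL",(237,66),.047),("hR",(324,66),.047),("scr1",(225,119),.06),("scr2",(334,119),.06),("scr3",(326,271),.06),("scr4",(232,271),.06),("corner",(214.5,103),.06),("corner",(345,102),.06),("c",(341,284),.06),("c",(220,284),.06)]: print(n,onz(m,uv,z).round(4))
a=im[210:290,200:360];cv2.imwrite("pics/z1.png",cv2.resize(a,None,fx=5,fy=5,interpolation=cv2.INTER_CUBIC))
```

```text
pist ((296.12493896484375, 156.05027770996094), (44.382747650146484, 44.82197189331055), 20.464176177978516)
[0.5475 0.1196 0.067 ]
70 588.5 ((278.9952087402344, 242.94686889648438), (38.25076675415039, 41.59293746948242), 89.44384765625)
80 722.0 ((279.01483154296875, 242.8673858642578), (38.860904693603516, 42.1259651184082), 95.24130249023438)
90 909.0 ((279.0596008300781, 242.8974609375), (39.46584701538086, 42.57485580444336), 88.43643951416016)
100 1309.5 ((279.1441345214844, 242.76837158203125), (39.9251594543457, 43.452518463134766), 92.52397918701172)
nest [0.5307 0.0226 0.06  ]
hL [0.4884 0.2071 0.047 ]
hR [0.5753 0.2071 0.047 ]
scr1 [0.4764 0.1557 0.06  ]
scr2 [0.5853 0.1557 0.06  ]
scr3 [ 0.5841 -0.0121  0.06  ]
scr4 [ 0.4762 -0.0121  0.06  ]
corner [0.4667 0.1711 0.06  ]
corner [0.5955 0.1719 0.06  ]
c [ 0.6023 -0.029   0.06  ]
c [ 0.4614 -0.029   0.06  ]
```

View pics/z1.png

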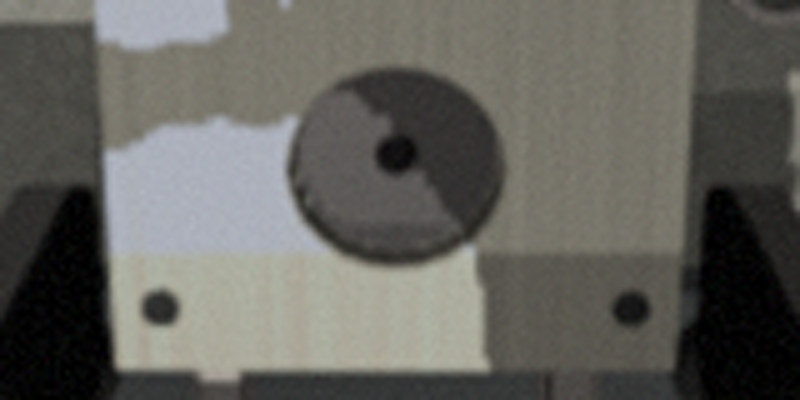

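```bash
python3 -m jog '[[[0.65,4,1.2,3,0,0,0.09],[0.65,7.9,2.5,6,0,0,0.178],[0.65,7.9,2.5,11,0,0,0.178],[0.65,7.9,2.5,15.3,0,0,0.178],[0.65,7.9,2.5,16.3,0,0,0.178],[0.65,7.9,2.5,16.3,0,0,0.178]]]'
python3 - <<'E'
from h import *
s=bot.read_state();m=bot.camera_model("wrist");im=bot.read_camera("wrist");im2=bot.read_camera("side")
import pickle; pickle.dump((s,m),open("w2.pkl","wb"))
cv2.imwrite("pics/w2.png",im[:,:,::-1]);a=im2[160:300,180:380,::-1]; cv2.imwrite("pics/s2.png",cv2.resize(a,None,fx=4,fy=4,interpolation=cv2.INTER_CUBIC)); print(s["time"],s["tool_pos"],s["width"],s["wrist_force"],np.abs(s["joint_vel"]).max())
E
```

```text
time: 2.45
tool_pos: [0.5548, 0.1657, 0.2418]
tcp_rot: [-2.408, -2.017, 0.001]
wrist_force: [0.4, -0.3, 1.4]
width: 0.354
2.45 [0.55475584 0.16568953 0.241772  ] 0.35357995542661524 [ 0.39848685 -0.26250276  1.43865919] 0.040589352842271276
```

View pics/w2.png

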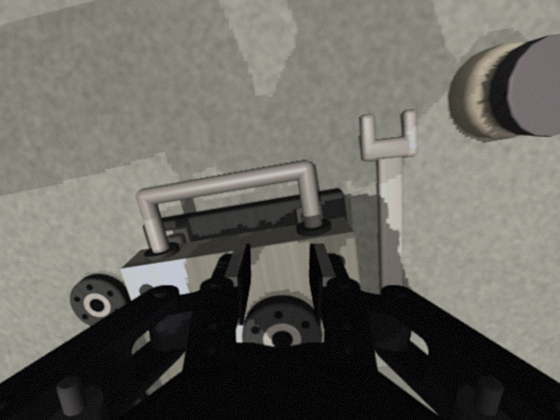

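View pics/s2.png

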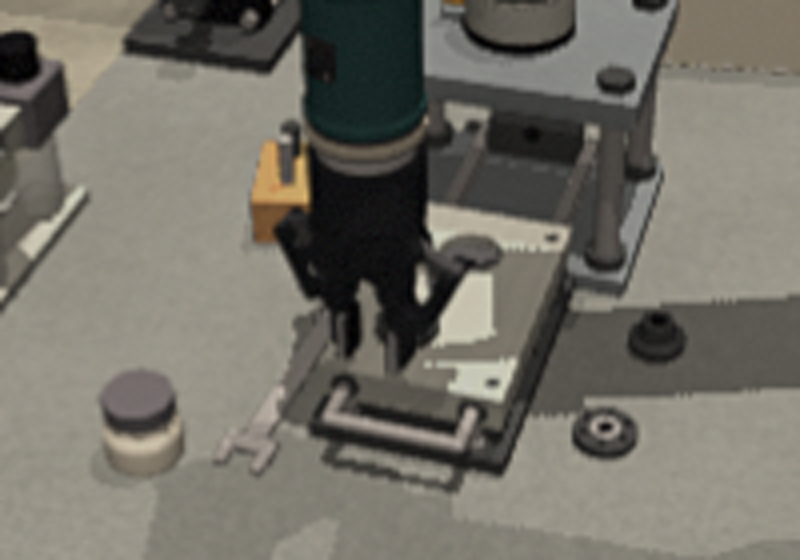

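Run:
```python
from h import *
import pickle
s,m=pickle.load(open("w2.pkl","rb"));im=cv2.imread("pics/w2.png")
R=cv2.Rodrigues(s["tcp_rot"])[0]
P=[s["tool_pos"]+R@np.array([x,y,z]) for z in(.160,.1715) for y in (-.015,.015) for x in (-.011,.011)]
p=proj(m,P);print(p.round(0))
print("tips world",P[-1],R.round(3))
a=im[210:350,190:370]
a=cv2.convertScaleAbs(a,alpha=2.5,beta=20);a=cv2.resize(a,None,fx=4,fy=4,interpolation=cv2.INTER_CUBIC)
for q in p: cv2.circle(a,(int((q[0]-190)*4),int((q[1]-210)*4)),3,(0,0,255),-1)
cv2.imwrite("pics/z2.png",a)
```

```text
[[247. 292.]
 [246. 250.]
 [309. 292.]
 [310. 251.]
 [249. 280.]
 [248. 241.]
 [307. 280.]
 [308. 241.]]
tips world [0.57130898 0.17389373 0.07025835] [[ 0.176  0.984 -0.001]
 [ 0.984 -0.176  0.   ]
 [-0.    -0.001 -1.   ]]
```

View pics/z2.png

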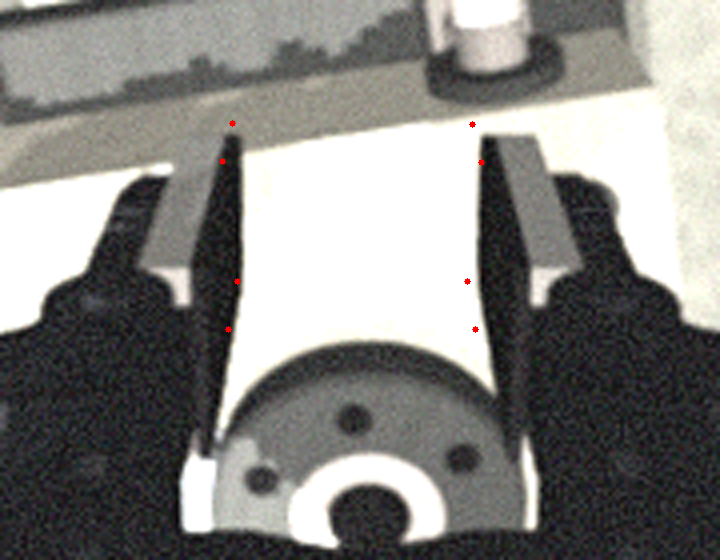

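```bash
python3 -m jog '[[[0.65,0,0,0.4,0,0,0],[0.65,0,0,0.7,0,0,0],[0.65,0,0,0.7,0,0,0]]]'
python3 - <<'E'
from h import *
s=bot.read_state();m=bot.camera_model("wrist");im=bot.read_camera("wrist")
a=im[210:350,190:370,::-1]
a=cv2.convertScaleAbs(a,alpha=2.5,beta=20);a=cv2.resize(a,None,fx=4,fy=4,interpolation=cv2.INTER_CUBIC)
cv2.imwrite("pics/z3.png",a)
P=np.array([.5475,.1196,0]); N=np.array([.530,.0225,0])
R=cv2.Rodrigues(s["tcp_rot"])[0]
print(s["tool_pos"],"pist in tool",R.T@(P-s["tool_pos"]),"nest",R.T@(N-s["tool_pos"]))
E
```

```text
time: 2.92
tool_pos: [0.5551, 0.1646, 0.2348]
tcp_rot: [2.41, 2.015, 0.0]
wrist_force: [-0.2, -1.1, -0.3]
width: 0.35
[0.55512185 0.16455226 0.23480699] pist in tool [-0.04559986  0.00046018  0.23480537] nest [-0.14426424  0.00046192  0.23480181]
```

View pics/z3.png

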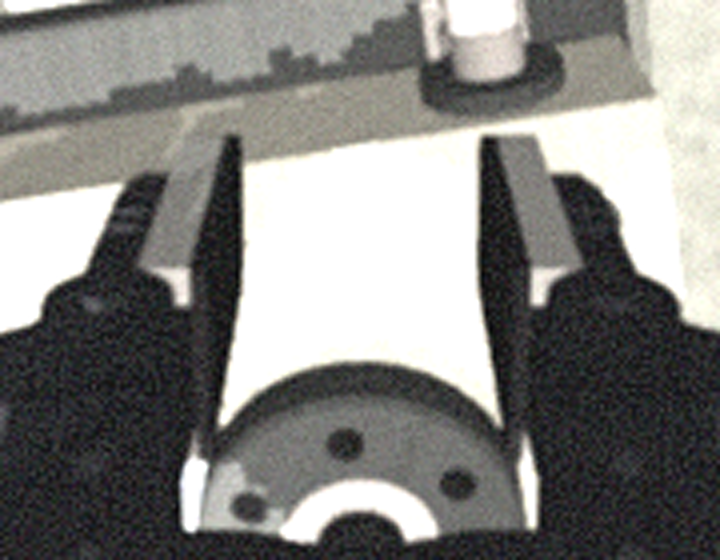

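```bash
python3 -m jog '[[[0.65,-1,0,0,0,0,0],[0.65,-2,0,0,0,0,0],[0.65,-3,0,0,0,0,0],[0.65,-4,0,0,0,0,0],[0.65,-5,0,0,0,0,0],[0.65,-6,0,0,0,0,0],[0.65,-7,0,0,0,0,0],[0.65,-7.7,0,0,0,0,0],[0.65,-8,0,0,0,0,0],[0.65,-8,0,0,0,0,0]]]'
python3 - <<'E'
from h import *
s=bot.read_state();im=bot.read_camera("wrist");im2=bot.read_camera("side");im3=bot.read_camera("scene")
f=lambda a:cv2.resize(a[:,:,::-1],None,fx=4,fy=4,interpolation=cv2.INTER_CUBIC)
cv2.imwrite("pics/w4.png",f(cv2.convertScaleAbs(im[210:350,190:370],alpha=2.5,beta=20)));cv2.imwrite("pics/s4.png",f(im2[180:300,200:380]));cv2.imwrite("pics/c4.png",f(im3[140:260,200:350])); 
N=np.array([.530,.0225,0])
R=cv2.Rodrigues(s["tcp_rot"])[0]
print(s["tool_pos"],s["wrist_force"],"nest",R.T@(N-s["tool_pos"]))
E
```

```text
time: 4.22
tool_pos: [0.541, 0.0858, 0.2347]
tcp_rot: [2.41, 2.015, -0.0]
wrist_force: [-0.4, 0.5, -0.4]
width: 0.351
[0.54095755 0.08580327 0.23467628] [-0.42747893  0.48702529 -0.39083643] nest [-0.06421424  0.00044971  0.23468416]
```

View pics/w4.png

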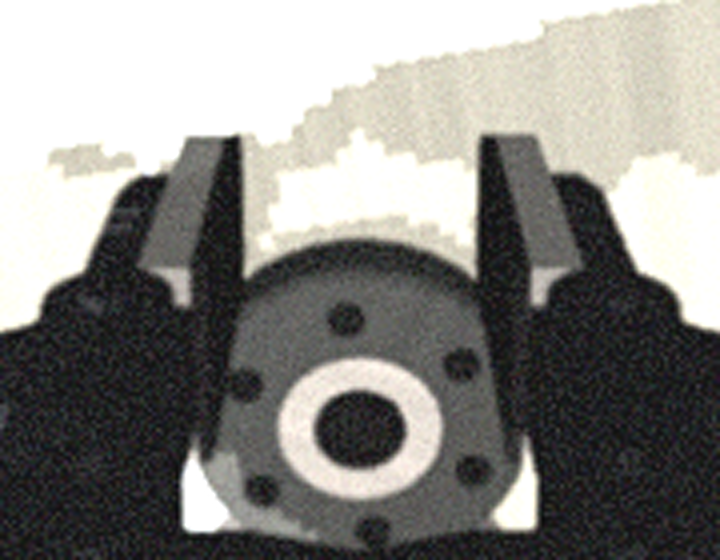

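View pics/s4.png

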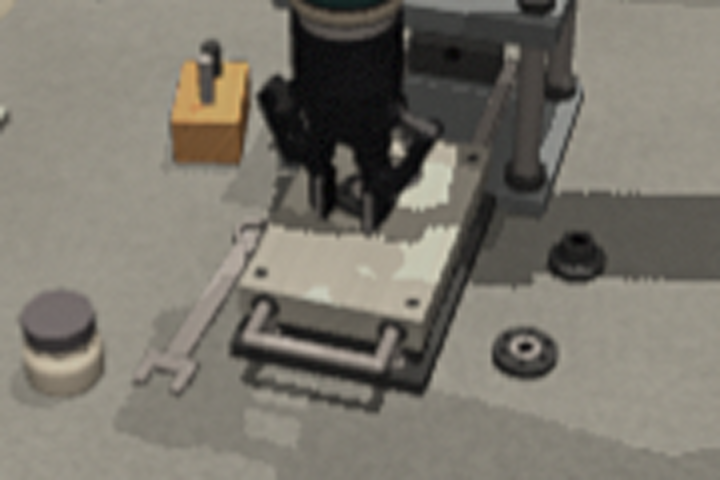

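View pics/c4.png

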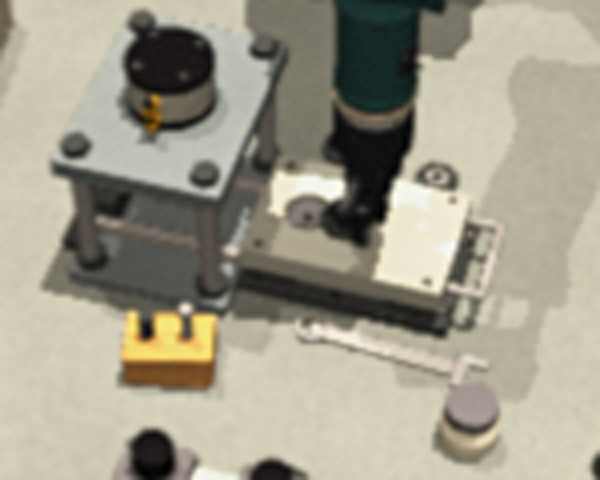

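Run:
```python
from h import *
s=bot.read_state();m=bot.camera_model("wrist")
R=cv2.Rodrigues(s["tcp_rot"])[0]
p=onz(m,(279.6,316.5),.07);print(p,R.T@(p-s["tool_pos"]))
N=np.array([.530,.0225,0]);print(R.T@(N-s["tool_pos"]))
```

```text
[0.53688131 0.05838207 0.07      ] [-0.02805504  0.0008334   0.16467131]
[-0.06458733  0.00040779  0.23467192]
```

```bash
python3 -m jog '[[[0.65,-0.6,0,0,0,0,0],[0.65,-1.2,0,0,0,0,0],[0.65,-1.7,0,0,0,0,0],[0.65,-2.1,0,0,0,0,0],[0.65,-2.5,0,0,0,0,0],[0.65,-2.9,0,0,0,0,0],[0.65,-3.2,0,0,0,0,0],[0.65,-3.4,0,0,0,0,0],[0.65,-3.5,0,0,0,0,0],[0.65,-3.5,0,0,0,0,0]]]'
python3 - <<'E'
from h import *
s=bot.read_state();im=bot.read_camera("wrist");im2=bot.read_camera("side");im3=bot.read_camera("scene")
f=lambda a:cv2.resize(a[:,:,::-1],None,fx=4,fy=4,interpolation=cv2.INTER_CUBIC)
cv2.imwrite("pics/w5.png",f(cv2.convertScaleAbs(im[210:350,190:370],alpha=2.5,beta=20)));cv2.imwrite("pics/s5.png",f(im2[180:300,200:380]));cv2.imwrite("pics/c5.png",f(im3[140:260,200:350])); 
print(s["tool_pos"],s["wrist_force"])
E
```

```text
time: 5.62
tool_pos: [0.5347, 0.0515, 0.2346]
tcp_rot: [-2.41, -2.015, 0.0]
wrist_force: [0.5, -0.3, 0.2]
width: 0.349
[0.53469981 0.05145474 0.23455212] [ 0.46230227 -0.26424819  0.15029824]
```

View pics/w5.png

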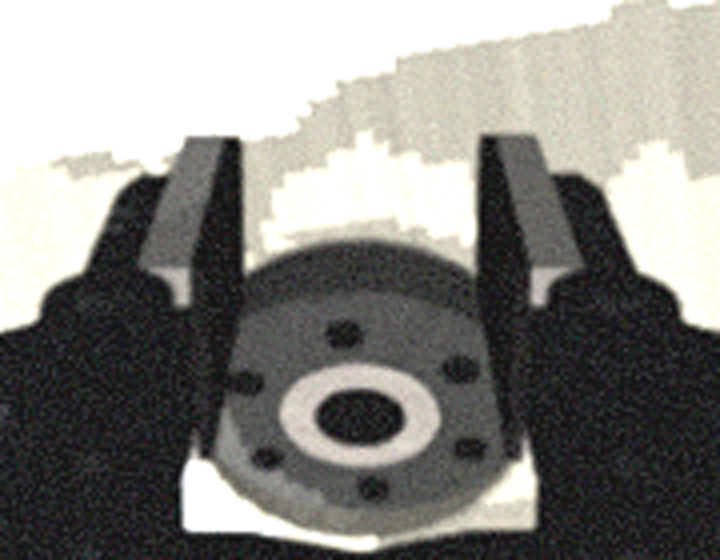

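View pics/c5.png

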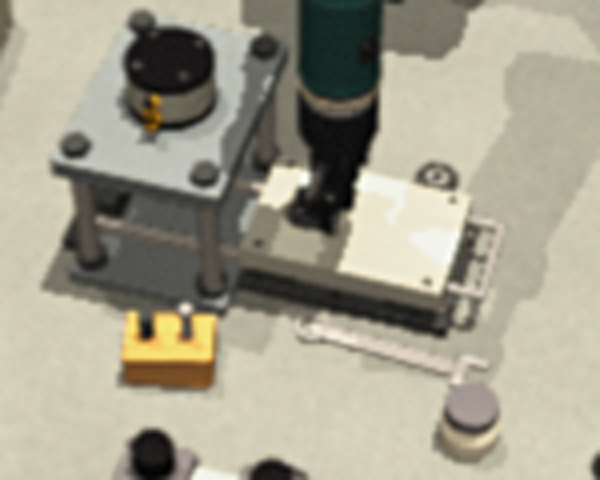

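```bash
python3 -m jog '[[[0.65,-0.1,0,0,0,0,0],[0.65,-0.2,0,0,0,0,0],[0.65,-0.2,0,0,0,0,0]]]'
cat > look.py <<'E'
from h import *
import sys
n=sys.argv[1]
s=bot.read_state();im=bot.read_camera("wrist")
f=lambda a:cv2.resize(a[:,:,::-1],None,fx=4,fy=4,interpolation=cv2.INTER_CUBIC)
cv2.imwrite(f"pics/{n}.png",f(cv2.convertScaleAbs(im[210:350,190:370],alpha=2.5,beta=20)))
print(s["tool_pos"],s["wrist_force"])
E
python3 look.py w6
```

```text
time: 6.15
tool_pos: [0.5344, 0.0495, 0.2347]
tcp_rot: [-2.41, -2.015, 0.0]
wrist_force: [0.8, 0.1, 0.0]
width: 0.344
[0.53439676 0.04950289 0.23466985] [0.80141929 0.10115847 0.04717297]
```

View pics/w6.png

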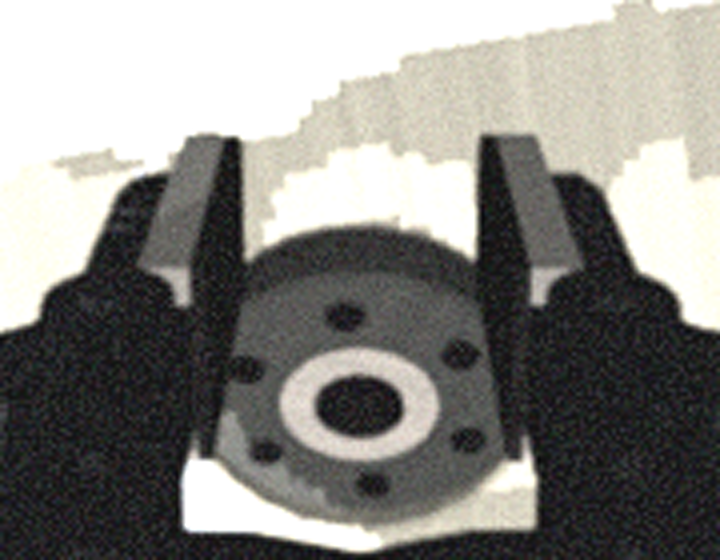

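```bash
python3 -m jog '[[[0.65,-0.1,0,0,0,0,0],[0.65,-0.2,0,0,0,0,0],[0.65,-0.2,0,0,0,0,0]]]'
python3 look.py w7
```

```text
time: 6.58
tool_pos: [0.5341, 0.0475, 0.2347]
tcp_rot: [2.41, 2.015, -0.0]
wrist_force: [0.5, -0.8, 0.2]
width: 0.349
[0.53407842 0.04751053 0.23469675] [ 0.53320446 -0.76537317  0.23128123]
```

View pics/w7.png

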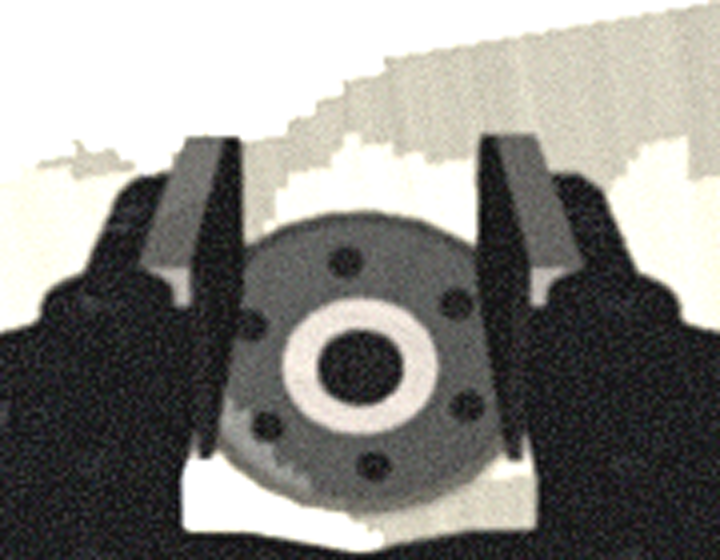

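```bash
python3 -m jog '[[[0.65,0.2,0,-1,0,0,0],[0.65,0.2,0,-4,0,0,0],[0.65,1,-0.3,-9,0,0,-0.05],[0.8,2.5,-0.7,-14,0,0,-0.12],[1,3.6,-1,-16.5,0,0,-0.178],[1,3.6,-1,-16.5,0,0,-0.178],[1,3.6,-1,-16.5,0,0,-0.178]]]'
python3 - <<'E'
from h import *
s=bot.read_state();m=bot.camera_model("wrist");im=bot.read_camera("wrist")
import pickle; pickle.dump((s,m),open("w8.pkl","wb"))
cv2.imwrite("pics/w8.png",im[:,:,::-1]);a=im[170:300,190:370,::-1];cv2.imwrite("pics/w8z.png",cv2.resize(cv2.convertScaleAbs(a,alpha=2,beta=10),None,fx=4,fy=4,interpolation=cv2.INTER_CUBIC))
print(s["time"],s["tool_pos"],s["wrist_force"])
E
```

```text
time: 7.5
tool_pos: [0.5301, 0.0846, 0.3986]
tcp_rot: [-2.222, -2.22, 0.002]
wrist_force: [-1.0, 0.5, -1.3]
width: 0.001
7.5 [0.53009795 0.08461084 0.3985524 ] [-1.01468285  0.46698878 -1.26988819]
```

View pics/w8.png

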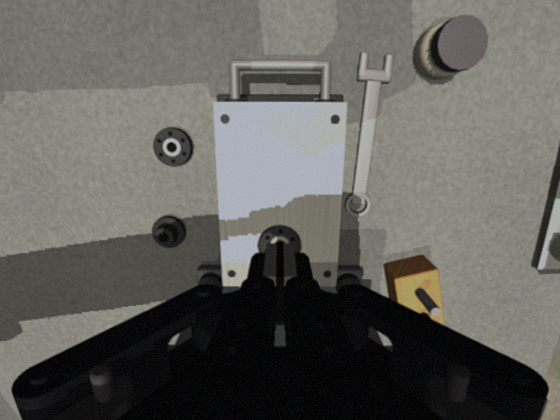

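View pics/w8z.png

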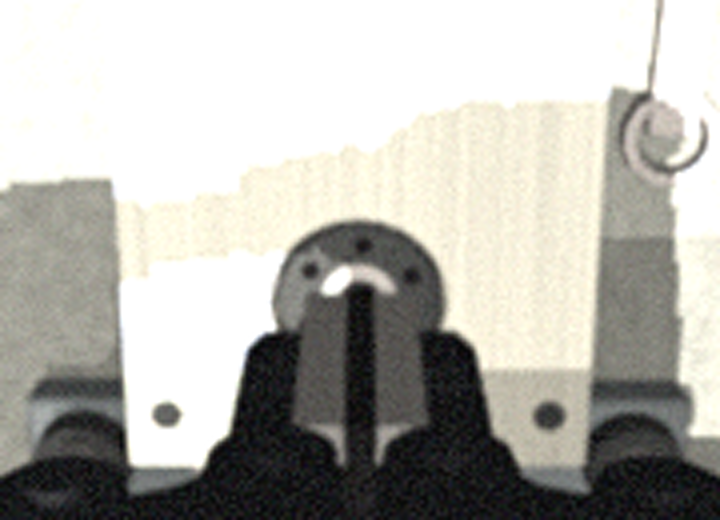

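```bash
python3 -m jog '[[[1,5.5,0.1,0,0,0,0],[1,11,0.2,1,0,0,0],[1,16,0.2,5,0,0,0],[1,16,0.2,10.5,0,0,0],[1,16,0.2,15,0,0,0],[1,16,0.2,17.5,0,0,0],[1,16,0.2,18.5,0,0,0],[1,16,0.2,18.5,0,0,0]]]'
python3 - <<'E'
from h import *
s=bot.read_state();m=bot.camera_model("wrist");im=bot.read_camera("wrist");im2=bot.read_camera("side")
f=lambda a:cv2.resize(a[:,:,::-1],None,fx=4,fy=4,interpolation=cv2.INTER_CUBIC)
cv2.imwrite("pics/w9.png",im[:,:,::-1]);cv2.imwrite("pics/s9.png",f(im2[170:310,190:380]))
print(s["time"],s["tool_pos"],s["wrist_force"])
E
```

```text
time: 8.55
tool_pos: [0.5322, 0.2442, 0.2133]
tcp_rot: [-2.221, -2.22, 0.004]
wrist_force: [0.4, 0.7, 0.9]
width: -0.004
8.55 [0.53215609 0.24424117 0.21331018] [0.43890795 0.69323941 0.86137546]
```

View pics/w9.png

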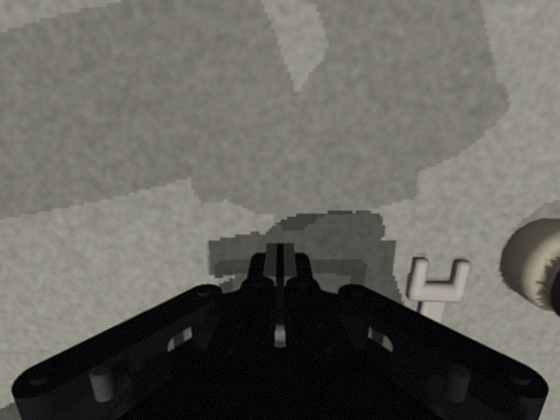

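View pics/s9.png

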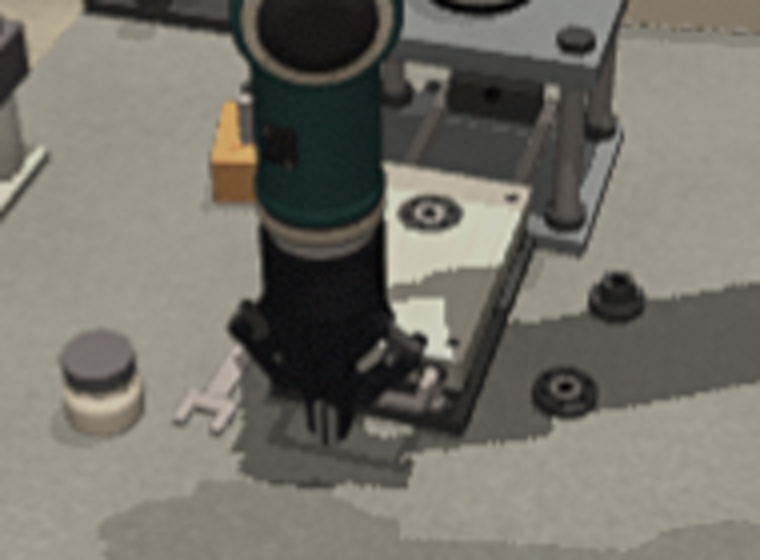

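```bash
python3 -m jog '[[[1,-0.8,0,0,0,0,0],[1,-1.6,0,0,0,0,0],[1,-2.3,0,0,0,0,0],[1,-3.1,0,0,0,0,0],[1,-4.1,0,0,0,0,0],[1,-5.1,0,0,0,0,0],[1,-6.1,0,0,0,0,0],[1,-7.1,0,0,0,0,0],[1,-8.1,0,0,0,0,0],[1,-9.1,0,0,0,0,0],[1,-9.7,0,0,0,0,0],[1,-10,0,0,0,0,0]]]'
python3 - <<'E'
from h import *
s=bot.read_state();im3=bot.read_camera("scene");im2=bot.read_camera("side")
f=lambda a:cv2.resize(a[:,:,::-1],None,fx=4,fy=4,interpolation=cv2.INTER_CUBIC)
cv2.imwrite("pics/c10.png",f(im3[140:260,200:350]));cv2.imwrite("pics/s10.png",f(im2[170:310,190:380]))
print(s["time"],s["tool_pos"],s["wrist_force"])
E
```

```text
time: 10.15
tool_pos: [0.5327, 0.1443, 0.2146]
tcp_rot: [2.222, 2.221, 0.0]
wrist_force: [0.1, 3.1, 1.3]
width: -0.001
10.15 [0.53268822 0.14426106 0.21460319] [0.07571584 3.05433585 1.34075471]
```

View pics/c10.png

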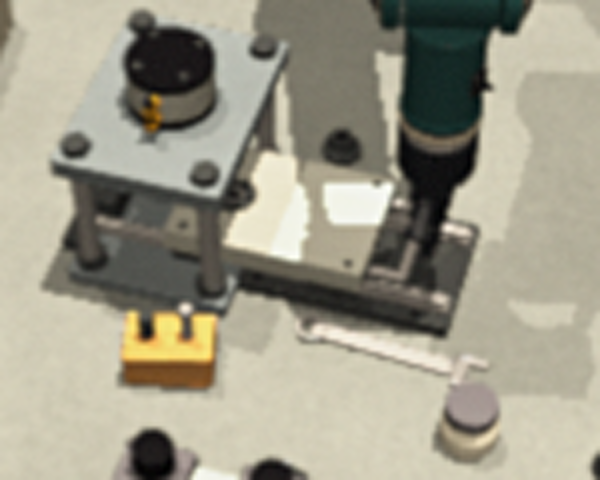

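View pics/s10.png

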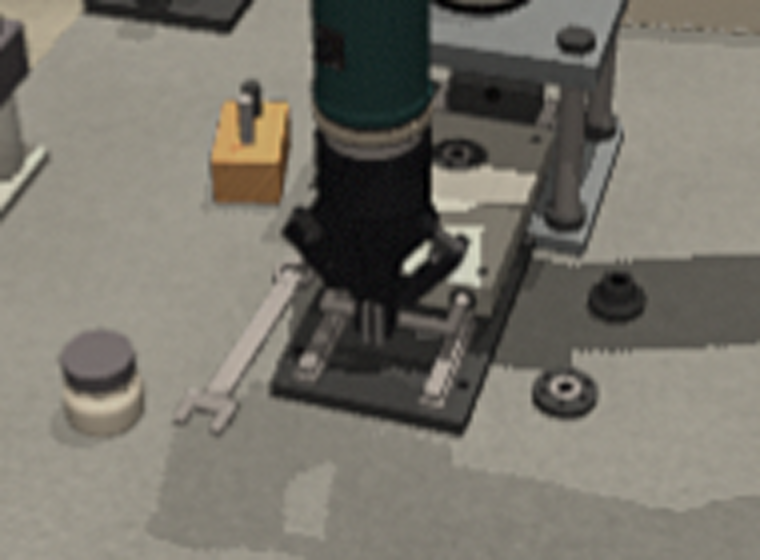

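```bash
python3 -m jog '[[[1,-0.8,0,0,0,0,0],[1,-1.6,0,0,0,0,0],[1,-2.4,0,0,0,0,0],[1,-3.2,0,0,0,0,0],[1,-4,0,0,0,0,0],[1,-4.6,0,0,0,0,0],[1,-5.1,0,0,0,0,0],[1,-5.5,0,0,0,0,0],[1,-5.6,0,0,0,0,0]]]'
python3 -m jog '[[[1,-0.1,0,0,0,0,0],[1,-0.2,0,0,0,0,0],[1,-0.2,0,0,0,0,0]]]'
```

```text
time: 11.38
tool_pos: [0.5323, 0.0885, 0.2144]
tcp_rot: [-2.221, -2.221, 0.001]
wrist_force: [-0.4, 3.4, -2.0]
width: 0.0
time: 11.75
tool_pos: [0.5323, 0.0876, 0.2145]
tcp_rot: [-2.221, -2.22, -0.001]
wrist_force: [-1.4, 7.5, -1.0]
width: 0.001
```

```bash
python3 -m jog '[[[1,-0.1,0,0,0,0,0],[1,-0.2,0,0,0,0,0],[1,-0.2,0,0,0,0,0]]]'
python3 - <<'E'
from h import *
s=bot.read_state();im3=bot.read_camera("scene");im2=bot.read_camera("side")
f=lambda a:cv2.resize(a[:,:,::-1],None,fx=4,fy=4,interpolation=cv2.INTER_CUBIC)
cv2.imwrite("pics/c11.png",f(im3[140:260,200:350]));cv2.imwrite("pics/s11.png",f(im2[170:310,190:380]))
print(s["time"],s["tool_pos"],s["wrist_force"])
E
```

```text
time: 12.12
tool_pos: [0.5323, 0.0869, 0.2145]
tcp_rot: [-2.22, -2.217, -0.004]
wrist_force: [-1.4, 14.6, -3.2]
width: 0.002
12.125 [0.53229892 0.08689184 0.21449929] [-1.44130211 14.59826458 -3.23213929]
```

View pics/s11.png

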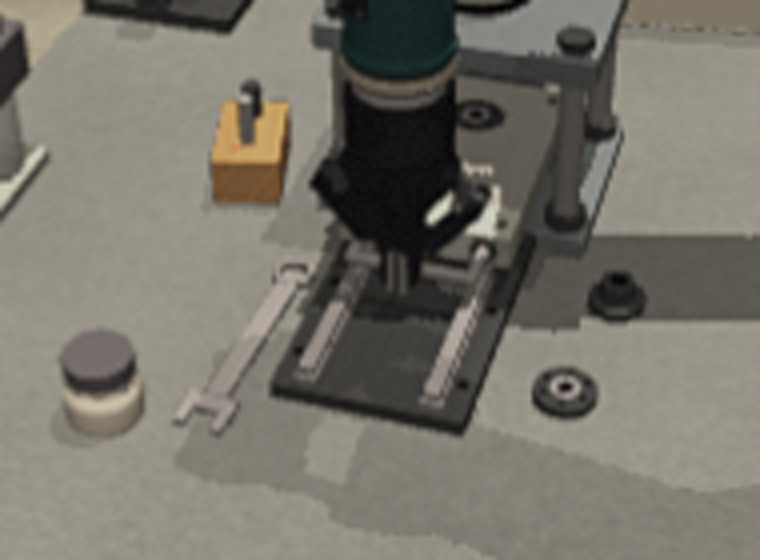

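```bash
python3 -m jog '[[[1,-0.1,0,0,0,0,0],[1,-0.2,0,0,0,0,0],[1,-0.2,0,0,0,0,0]]]'
python3 -m jog '[[[1,1,0,0,0,0,0],[1,2.5,0,0,0,0,0],[1,4,0,-3,0,0,0],[1,7,0,-6,0,0,0],[1,10,0,-11,0,0,0],[1,12,0,-15,0,0,0],[0.3,12,0,-17,0,0,0],[0.3,12,0,-17,0,0,0],[0.3,12,0,-17,0,0,0]]]'
python3 - <<'E'
from h import *
s=bot.read_state();m=bot.camera_model("wrist");im=bot.read_camera("wrist");im3=bot.read_camera("scene");im2=bot.read_camera("side")
import pickle; pickle.dump((s,m),open("w12.pkl","wb"))
f=lambda a:cv2.resize(a[:,:,::-1],None,fx=4,fy=4,interpolation=cv2.INTER_CUBIC)
cv2.imwrite("pics/w12.png",im[:,:,::-1]);cv2.imwrite("pics/c12.png",f(im3[140:260,200:350]));cv2.imwrite("pics/s12.png",f(im2[170:310,190:380]))
print(s["time"],s["tool_pos"],s["wrist_force"])
E
```

```text
time: 12.6
tool_pos: [0.5323, 0.0862, 0.2146]
tcp_rot: [-2.22, -2.215, -0.008]
wrist_force: [-0.7, 21.9, -2.9]
width: -0.002
time: 13.72
tool_pos: [0.532, 0.2018, 0.3825]
tcp_rot: [-2.222, -2.22, 0.005]
wrist_force: [0.3, -0.1, 0.3]
width: 0.636
13.725 [0.53204005 0.20177956 0.38249087] [ 0.29440957 -0.0724003   0.29561159]
```

View pics/w12.png

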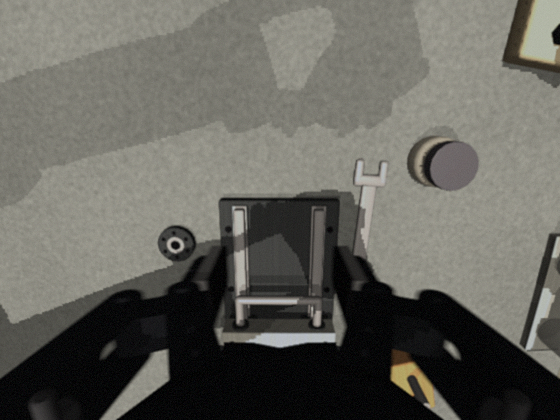

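View pics/s12.png

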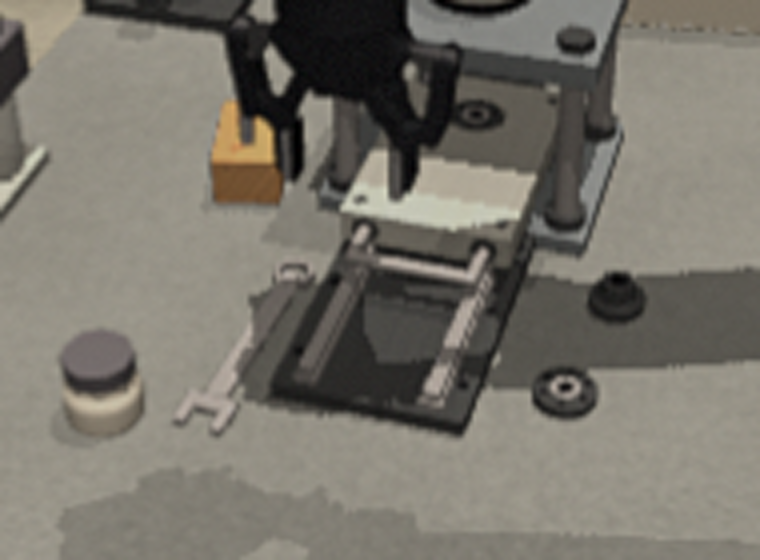

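Run:
```python
from h import *
import pickle
s,m=pickle.load(open("w12.pkl","rb"))
print("handle",onz(m,(280,300),.048))
ms=bot.camera_model("side");mc=bot.camera_model("scene")
q=lambda u,v,o,k:((u+.5)/k-.5+o[0],(v+.5)/k-.5+o[1])
print("piston",onz(ms,q(479,114.5,(190,170),4),.06))
# scene0 crop x5 (190,140): head corner screws, pillar nuts (top ~.19?), cylinder top .233
for n,u,v,z in[("nutA",227,27,.185),("nutB",380,58,.185),("nutC",306,215,.185),("nutD",145,180,.185),("cyl",262,76,.233)]:
  print(n,onz(mc,q(u,v,(190,140),5),z).round(4))
```

```text
handle [0.53214168 0.0722903  0.048     ]
piston [ 0.52727171 -0.11121435  0.06      ]
nutA [ 0.4439 -0.1759  0.185 ]
nutB [ 0.4442 -0.0499  0.185 ]
nutC [ 0.6177 -0.0515  0.185 ]
nutD [ 0.6178 -0.1762  0.185 ]
cyl [ 0.5365 -0.1108  0.233 ]
```

View pics/c12.png

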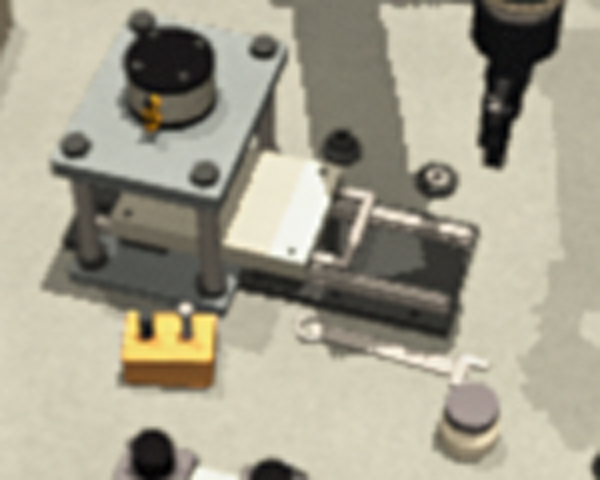

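Run:
```python
from workcell import bot
s=bot.read_state(); print(s["time"],abs(s["joint_vel"]).max()); print(bot.finish_job())
```

```text
13.875 0.010558357032050303
the job is handed in; nothing more can be done
None
```

I pushed the piston across the deck with the two partly open fingertips until it tipped and dropped into the recess. Then I pushed the slide in by its handle with the fingers shut, backed clear, and handed the job in at about 13.9 s. `finish_job` gives no verdict, so what follows is from my own checks.

- **Piston:** after the drop it looked flat and flush with the deck, and it looks the same under the press. I judged that by eye from the pictures; I did not measure its depth or tilt.
- **Slide:** it took about 3 N while moving, then rose to 22 N with almost no further travel, which fits the stop. From the handle the recess is at y ≈ -0.113 m, against about -0.1135 m for the ram axis (middle of the press's four pillar nuts).
- **Disagreement:** the side camera put the piston at y ≈ -0.111 m, and the top of the cylinder read the same. The side camera's x was 0.527 m, against about 0.532 m for the handle. The y gap is about the 2 mm calibration error. The x gap is larger, but both come from pixels read by eye.
- **Everything else:** the other things near the press look unmoved, the tool is clear, and the last wrist force was about 0.4 N, i.e. no contact.

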